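# Grip an offcut in a ratchet bench clamp

### The arm

A 6-joint arm with a two-finger parallel gripper is mounted at the origin on a cart in front of the work surface, level with it; the furniture and walls round the work are solid. World frame = base frame: x ahead of the robot, y to its left, z up, the work surface at z = 0. Lengths are in mm, angles in rad, forces in N, time in s.
With the tool pointing down it reaches from about 275 to 825 mm from the base axis. Payload 4.9 kg.
Tool frame: the origin (TCP) lies at the very end of the fingers, on their centre line; the grasp point (between the pads) lies 19 mm behind it; z points along the fingers, y is the line along which they close (so a half turn about z gives the same grasp; the last joint's range is limited). The gripper opens to 85 mm and grips with 20 to 120 N. Pads are 22 mm wide; open, the fingers measure 114 mm over their backs; the gripper's body (76 mm by 85 mm) begins 54 mm behind the grasp point. The pads swing forward as they close: fully open they stand 13 mm farther back than shut.
Start: joints at [-1.356, 0.326, -0.193, 1.052, 0, 1.437], TCP at [187.986, -516.894, 231.281] pointing down, gripper open.
Joint ranges: [-2.65, 2.65], [-0.97, 1.79], [-1.3, 1.35], [-1.93, 2.1], [-1.47, 1.37], [-3.14, 3.14]. Speed limits (rad/s): [2.57, 2.57, 3.14, 3.14, 3.14, 3.14].

### API

Orientations are given as [roll, pitch, yaw] about the fixed x, y, z axes, in that order (R = Rz(yaw) Ry(pitch) Rx(roll)).
In Python, from bench import bot, solve_ik, imaging gives the robot as it stands. Calls block until the motion is done:
- bot.move_ptp(position, orientation): joint-space move of the TCP to a pose.
- bot.movel(position, rot=None, max_speed=150, threshold=None): straight line of the TCP; rot=None keeps the orientation; max_speed is the mean speed in mm/s. With threshold (N) it stops when the force on the tool has changed by that much, and returns True; else False.
- bot.move_j(angles): joint-space move.
- bot.grip(opening, effort=None): opening from 0.0 (shut) to 1.0 (fully open); effort is the grip in N (None keeps the last); returns when the fingers have stopped.
- bot.dwell(seconds).
- solve_ik(position, orientation): joint angles nearest the present ones, or None.
- bot.get_state(): the state.
- imaging.capture(name): name is "scene" or "top"; returns the picture (420x560x3 uint8, blue, green, red); there is no depth.
- imaging.camera_model(name): a dict with "K" (3x3 intrinsics, pixels), "position" and "rotation" of the camera in the world. Camera axes: x right, y up, looking along -z (the intrinsics and any distortion apply to the point x, -y, -z); pixel columns grow to the right and rows downward; lengths in mm; the calibration is good to about 2 mm. A picture is of the moment at which its call begins. camera_model takes no time and is no camera call.
A pose or a line that the arm cannot do raises bot.IKError and nothing moves.
- bot.sign_off(): hands the job in; it is judged then, once.
The state is a dict: "t": time; "qpos": joint angles; "joint_velocities": joint speeds; "effort": joint torques, N m; "tcp_pos": TCP position; "orientation": TCP orientation; "contact_force": force on the tool from outside, world axes, zero at the start; "wrist_torque": the same for the moment, N m; "opening": opening from 0.0 (shut) to 1.0 (fully open); "gripper_force": force on a finger pad.
Only numpy, scipy, OpenCV 4.12 (cv2) and the standard library are available. Lean on these libraries where they do the work, as an engineer would, in place of code of your own. Each camera call takes 0.05 s, during which the arm holds its last target. There are 200 camera calls.

### The job

Take the limewood offcut that lies by itself near the front of the right-hand workbench and lay it lengthwise on the bed of the green ratchet clamp, between jaw and anvil. Then work the red-handled lever to and fro, notch by notch, until the offcut is firmly gripped (roughly 20 to 55 N, no tighter), and leave the lever back at its rest stop. Be gentle with the clamp and the wood, and leave everything else where it is.

Things in the scene. Friction and masses are not known exactly. Their poses are not given: they have to be found in the camera images.
- press: Green steel ratchet bench clamp, fixed on the left table; base plate 350 x 120 x 10 mm. Origin: under the middle of the base, 7 mm above the table (rubber feet); x along the clamp axis from jaw to anvil, z up. The lever is on its +y side. Anvil housing at x = 132 to 166 mm, up to z = 62 mm. The wheel's upright axis is at x = -119 mm, y = 0. Beside the bed there is only the flat base plate.
- bed (a point): Point on the bed's top, 16 mm above the clamp's origin (23 mm above the table), at clamp x = 46 mm, y = 0; a block centred here clears jaw pad and anvil by at least 7 mm at every start. The bed is a flat steel strip 36 mm wide that runs along the clamp's x from x = -50 to 120 mm, without side walls.
- block: Limewood offcut 46 x 85 x 32 mm, about 55 g, pale wood, lying by itself near the front of the right-hand workbench (the offcuts at the back, by the mallet, are not meant). Origin: centre of its underside; x across (46 mm), y along its length (85 mm), z up. It is clamped end to end: its y along the clamp's x, either way round.
- anvil: Cork-faced anvil pad, 44 x 30 mm. Origin: centre of its face, 36 mm above the clamp's origin; axes as the clamp's. It slides back on its pin (1.5 N) for some millimetres, then bottoms out at an unseen depth that differs every time. The jaw pad opposite is sprung and also has unseen free play (4 N), differing every time, so the block may stop moving a notch or two before it is gripped.
- jaw_side (a point): Centre of the jaw pad's face (cork, 44 x 30 mm), 36 mm above the clamp's origin, where it stands furthest out at the start: clamp x = -4 mm; it may stand up to 20 mm further back. The point is fixed to the clamp, it does not follow the pad. The pad's springs allow 18 mm, then it is solid. Once they take load each further notch adds about 22 N.
- handle: Upright red round grip at the lever's end, 18 mm diameter, 56 mm long, above a 22 mm steel collar. Origin: centre of its top, 115 mm above the table; the lever's bar lies 53 to 61 mm above the table. It spins on its own pin and is 130 mm from the lever's axis. Can be pushed from either side or taken loosely between the fingers from above.
- lever_pivot (a point): Point on the upright axis of lever and toothed wheel (at clamp x = -119 mm, y = 0), 61 mm above the table. At rest the lever points from here 1.27 rad counter-clockwise from the clamp's x. The wheel has 16 teeth of 0.393 rad and a holding pawl; at most 10 notches. 1 rad of the wheel moves the jaw 20 mm.
- lever (a joint): Lever angle, rad, counter-clockwise from above: 0 rest stop, 0.60 far stop. Stays put. Stroke: the pawl takes the wheel from about 0.12, the next tooth clicks in at about 0.51; each stroke moves the jaw a notch, 8 mm (it drops back up to 2 mm on the return). Go back below 0.1 for the next tooth. The grip takes 1 to 3 N free (next to nothing when held still), plus 0.15 N per N of clamp force.
- cork_block: Cork sanding block on the grey mat, 62 x 105 x 34 mm, a bystander; origin under its centre.
- whetstone: Brick-red whetstone on the grey mat, 66 x 205 x 26 mm, a bystander; origin under its centre.
- small_clamp: Small red G clamp lying on the workbench, 120 x 69 x 17 mm, a bystander; origin under its centre.

How it is judged:
By the outcome, as a careful person would: the job done as asked, in the order asked, and still so for the second after the job is handed in, with the robot touching nothing.
It also fails if it takes over 72 s, if anything falls off the work surface, if the arm or the gripper's body presses on something with over 40 N, if the wrist force passes 120 N, or if a joint passes its speed limit or range.

## Working session

There is one attempt and no reset: what is moved stays moved. The work goes in short steps, each a Python script; the robot and the scene stay as the last script left them, time stands still between calls to the robot, and variables do not carry over. Pictures are saved under pics/ and viewed, at most 10 in all, crops included, and the job is handed in when it is done.

```bash
mkdir -p pics; ls; python3 - <<'E'
from bench import bot, imaging
import cv2
for n in("scene","top"):
    cv2.imwrite(f"pics/{n}0.png",imaging.capture(n)); m=imaging.camera_model(n); print(n,m)
print(bot.get_state())
E
```

```text
pics
scene {'K': array([[431.55024673,   0.        , 281.88937301],
       [  0.        , 431.55024673, 210.3512263 ],
       [  0.        ,   0.        ,   1.        ]]), 'position': array([-261.75958391,  568.07360467, 1043.67185462]), 'rotation': array([ 0.81594039, -0.00348086, -2.09793103])}
top {'K': array([[499.63915165,   0.        , 290.71637662],
       [  0.        , 499.63915165, 210.07589851],
       [  0.        ,   0.        ,   1.        ]]), 'position': array([ 491.97387578,   73.72965823, 1468.63267392]), 'rotation': array([ 0.04952079,  0.00730535, -1.54402989])}
{'t': 0.1, 'qpos': array([-1.35622605e+00,  3.26843724e-01, -1.93479323e-01,  1.05200436e+00,
        8.26586898e-06,  1.43660960e+00]), 'joint_velocities': array([-0.00091169, -0.00078285,  0.00443073, -0.00059659,  0.00208158,
        0.00048661]), 'effort': array([ 1.67704355e-03, -4.44238758e+01,  2.63037640e+01,  7.86612625e-03,
       -1.27322760e-04, -3.97456319e-06]), 'tcp_pos': array([ 187.86017287, -516.37110394,  230.5960504 ]), 'orientation': array([-3.14007645e+00, -2.13025581e-04,  3.48756836e-01]), 'contact_force': array([-0.03052932,  0.25269164,  0.67999693]), 'wrist_torque': array([ 0.01691278,  0.00254308, -0.01429437]), 'gripper_force': 0.0, 'opening': 0.9953784268506848}
```

View pics/scene0.png

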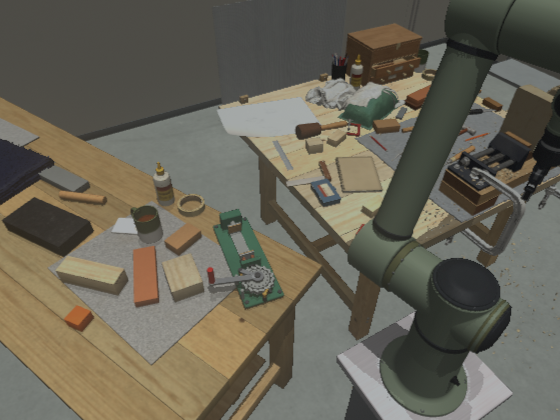

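View pics/top0.png

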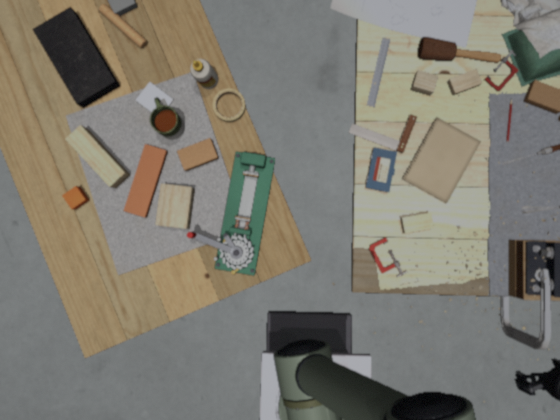

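The top view shows the clamp with its wheel at about (236,252), anvil housing at (253,158) and red grip at (192,235). The lone offcut is at about (416,222). Next I'll measure these with masks, plus zoomed crops.

```bash
cat > h.py <<'E'
import numpy as np, cv2
from scipy.spatial.transform import Rotation as R
from bench import bot, solve_ik, imaging
def ray(n,uv):
    m=imaging.camera_model(n); K=m["K"]; d=np.linalg.inv(K)@[uv[0],uv[1],1]
    return m["position"], R.from_euler('xyz',m["rotation"]).as_matrix()@(d*[1,-1,-1])
def onz(n,uv,z):
    p,d=ray(n,uv); return p+d*(z-p[2])/d[2]
def two(a,b):
    (p,d),(q,e)=ray("scene",a),ray("top",b)
    s=np.linalg.lstsq(np.c_[d,-e],q-p,rcond=None)[0]; A,B=p+s[0]*d,q+s[1]*e
    return (A+B)/2,np.linalg.norm(A-B)
def proj(n,P):
    m=imaging.camera_model(n); c=R.from_euler('xyz',m["rotation"]).as_matrix().T@(np.array(P)-m["position"])
    u=m["K"]@(c*[1,-1,-1]); return u[:2]/u[2]
def blobs(img,lo,hi,roi,amin=15):
    x,y,w,h=roi; M=cv2.inRange(cv2.cvtColor(img[y:y+h,x:x+w],cv2.COLOR_BGR2HSV),lo,hi)
    cs=cv2.findContours(M,cv2.RETR_EXTERNAL,cv2.CHAIN_APPROX_NONE)[0]
    return [c+np.array([x,y]) for c in sorted(cs,key=cv2.contourArea,reverse=True) if cv2.contourArea(c)>=amin]
E
python3 - <<'E'
from h import *
T=cv2.imread("pics/top0.png");S=cv2.imread("pics/scene0.png")
for n,img,roi in(("top",T,(180,140,110,140)),("scene",S,(200,200,90,110))):
    c=blobs(img,(60,60,30),(95,255,255),roi,200)
    P=np.vstack(c); r=cv2.minAreaRect(P); print(n,"green",r,[onz(n,p,12)[:2].round() for p in cv2.boxPoints(r)])
    rd=[b for b in blobs(img,(0,150,70),(6,255,255),(180,225,25,20) if n=="top" else (200,262,20,22),3)]
    for b in rd: print(n,"red",b[:,0].min(0),b[:,0].max(0),cv2.contourArea(b))
a=cv2.resize(T[140:280,175:285],None,fx=4,fy=4,interpolation=cv2.INTER_CUBIC)
b=cv2.resize(T[200:250,390:440],(300,300),interpolation=cv2.INTER_CUBIC)
o=np.zeros((560,740,3),np.uint8);o[:,:440]=a;o[:300,440:]=b;cv2.imwrite("pics/c1.png",o)
for z in(0,32):print(onz("top",(416,222),z))
E
```

```text
top green ((244.81613159179688, 212.32215881347656), (39.518985748291016, 119.31365203857422), 10.353320121765137) [array([391., 303.]), array([736., 251.]), array([718., 137.]), array([374., 189.])]
top red [188 233] [193 236] 14.0
scene green ((241.58621215820312, 247.46551513671875), (59.236820220947266, 37.51046371459961), 68.19859313964844) [array([729., 253.]), array([731., 122.]), array([480., 174.]), array([486., 289.])]
scene red [208 268] [212 271] 11.0
[ 539.13725835 -282.02609239    0.        ]
[ 538.1096166  -274.27453938   32.        ]
```

View pics/c1.png

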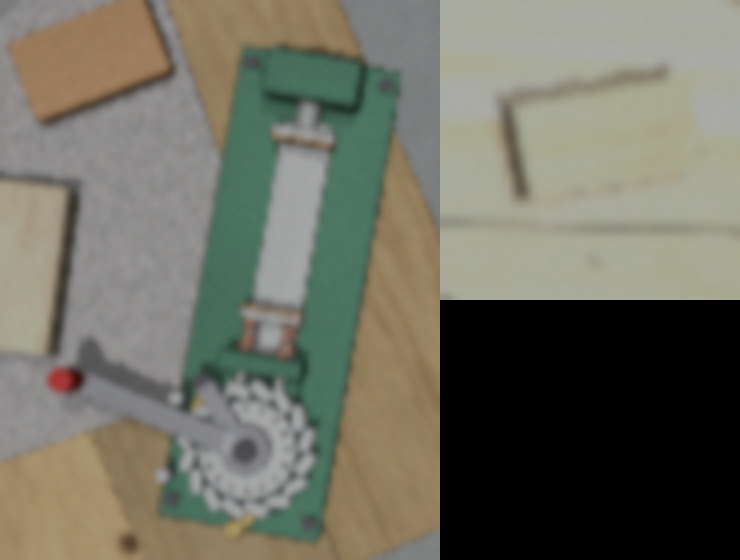

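The crop shows the clamp plate corners clearly, at crop (243,47), (398,72), (320,540) and (160,515). The axle is at (245,450) and the red grip top at (62,380). The block's top face has corners at about (517,103), (693,80), (700,180) and (525,200).

```bash
cat > geo.py <<'E'
from h import *
c=lambda u,v:(175+u/4-.375,140+v/4-.375)
C=np.array([onz("top",c(*p),17)[:2] for p in((243,47),(398,72),(320,540),(160,515))])
ex=(C[0]+C[1]-C[2]-C[3])/2; th=np.arctan2(ex[1],ex[0]); org=C.mean(0)
W=onz("top",c(245,450),65)[:2]; H=onz("top",c(62,380),115)[:2]
Rc=np.array([[np.cos(th),-np.sin(th)],[np.sin(th),np.cos(th)]])
cl=lambda x,y: org+Rc@[x,y]
b=[onz("top",(390+(u-440)/6-.4,200+v/6-.4),32)[:2] for u,v in((517,103),(693,80),(700,180),(525,200))]
blk=np.mean(b,0); bl=(b[1]+b[2]-b[0]-b[3])/2; bth=np.arctan2(bl[1],bl[0])
E
python3 - <<'E'
from geo import *
print("len",np.linalg.norm(ex),np.linalg.norm(C[0]-C[1]),"th",th,"org",org)
print("wheel",W,"exp",cl(-119,0)); print("handle",H,"exp",cl(-119,0)+130*np.array([np.cos(th+1.27),np.sin(th+1.27)]),np.linalg.norm(H-W),np.arctan2(*(H-W)[::-1])-th)
print("scene pred handle",proj("scene",[*H,115]),two((210,268),(190.3,234.6)))
print("block",blk,"len",np.linalg.norm(bl),np.linalg.norm(b[0]-b[3]),"ang",bth,"bed",cl(46,0))
for nm,P,yaws in(("pick",[*blk,4],[bth+np.pi,bth]),("place",[*cl(46,0),27],[th,th+np.pi]),("handle",[*H,80],[th+1.27+k for k in(0,np.pi,-np.pi)])):
  for y in yaws:
    q=solve_ik(np.array(P),[np.pi,0,y]); print(nm,round(y,2),None if q is None else np.round(q,2))
E
```

```text
len 345.53920583806706 115.0430528142308 th -0.13911116539240195 org [552.53017165 219.83373484]
wheel [439.20142772 236.37474263] exp [434.67975499 236.33462249]
handle [484.99139664 356.14377399] exp [490.04100465 353.95746056] 128.2237970350753 1.3447357085718736
scene pred handle [210.52312543 268.93410642] (array([485.56655796, 355.94801407, 118.14640046]), np.float64(2.0615091551127245))
block [ 535.22264434 -279.2548903 ] len 84.5470918270361 46.50569225616693 ang -1.4222589890070825 bed [598.0857949  213.45524046]
pick 1.72 [-0.6   0.65 -0.3   0.61  0.    0.82]
pick -1.42 [-0.6   0.65 -0.3   0.61  0.   -2.32]
place -0.14 [ 0.23  0.67 -0.19  0.71  0.   -2.78]
place 3.0 [ 0.23  0.67 -0.19  0.71  0.    0.37]
handle 1.13 [ 0.51  0.55 -0.25  0.77  0.    2.52]
handle 4.27 [ 0.51  0.55 -0.25  0.77  0.   -0.62]
handle -2.01 [ 0.51  0.55 -0.25  0.77  0.   -0.62]
```

```bash
python3 - <<'E'
from geo import *
p=lambda u,v,z:(Rc.T@(onz("top",c(u,v),z)[:2]-org)).round(1)
print("bed mid",p(302,150,23),p(279,300,23),"anvil",p(303,143,43),"jaw",p(272,308,43),"axle",p(245,450,65))
o=[np.pi,0,bth+np.pi]
bot.move_ptp([*blk,120],o)
print("hit",bot.movel([*blk,4],o,max_speed=100,threshold=8)); 
bot.grip(0.0,25); s=bot.get_state(); print(s["opening"]*85,s["gripper_force"],s["tcp_pos"],s["t"])
bot.movel([*blk,150],o,max_speed=150); s=bot.get_state(); print(s["opening"]*85,s["contact_force"],s["t"])
bot.move_ptp([*cl(48,0),150],[np.pi,0,th+np.pi]); s=bot.get_state(); print(s["tcp_pos"],s["t"],s["opening"])
t=imaging.capture("top");q=imaging.capture("scene")
o=np.zeros((560,800,3),np.uint8);o[:,:440]=cv2.resize(t[140:280,175:285],(440,560),interpolation=2);o[:440,440:]=cv2.resize(q[200:310,200:290],(360,440),interpolation=2)
cv2.imwrite("pics/c2.png",o)
E
```

```text
bed mid [104.4   1.4] [-5.9 -0.6] anvil [107.5  -0.6] jaw [-12.9   1.3] axle [-114.5    0.7]
hit False
45.786039170025134 25.93288779258728 [ 535.68943557 -279.5234357     4.65660829] 3.4583
45.243659684998455 [-0.13810871 -0.02555705 -0.56975639] 4.5833
[600.4569042  212.016196   149.98198628] 6.3917 0.5352755563600542
```

View pics/c2.png

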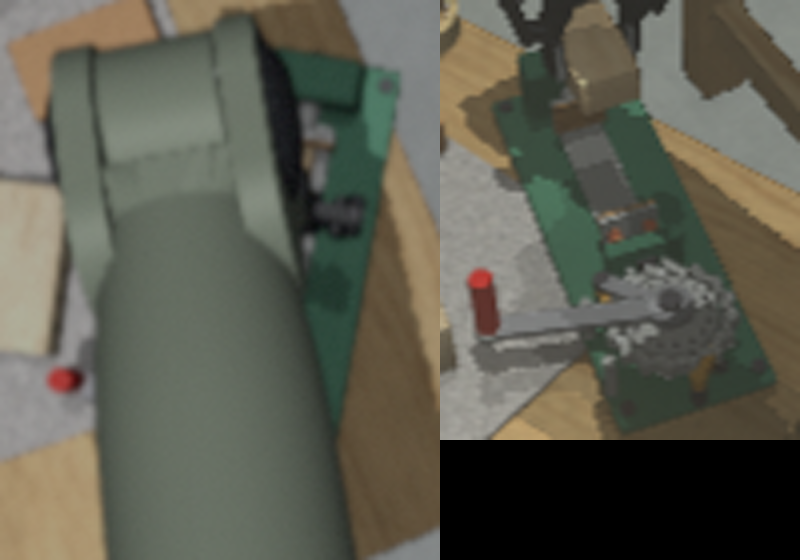

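The block is held, and it points along the clamp above the bed, with its near end face at about crop (605,85). The jaw and anvil faces measure about -13 and +107 in clamp x, so there is about 17 mm clear at each end. Next I lower it.

```bash
python3 - <<'E'
from geo import *
print("near end x", Rc.T@(onz("scene",(242.5,226.5),146)[:2]-org))
o=[np.pi,0,th+np.pi]; xy=cl(47,0.3)
bot.movel([*xy,40],o,max_speed=100)
print("hit",bot.movel([*xy,26],o,max_speed=20,threshold=3)); s=bot.get_state(); print(s["tcp_pos"],s["contact_force"],s["t"])
bot.grip(0.9); bot.movel([*xy,150],o,max_speed=150)
# on to above the handle
bot.move_ptp([*H,170],[np.pi,0,th+1.34+np.pi]); s=bot.get_state();print(s["tcp_pos"],s["t"],s["qpos"].round(2))
t=imaging.capture("top");q=imaging.capture("scene")
o=np.zeros((560,800,3),np.uint8);o[:,:440]=cv2.resize(t[140:280,175:285],(440,560),interpolation=2);o[:440,440:]=cv2.resize(q[200:310,200:290],(360,440),interpolation=2)
cv2.imwrite("pics/c3.png",o)
E
```

```text
near end x [6.85404235 0.61411354]
hit True
[598.90984469 213.55315305  27.67693379] [0.59404327 0.25949585 4.64991169] 8.3417
[485.04691637 355.70536041 169.30116158] 10.7083 [ 0.51  0.47 -0.14  0.96 -0.   -0.69]
```

View pics/c3.png

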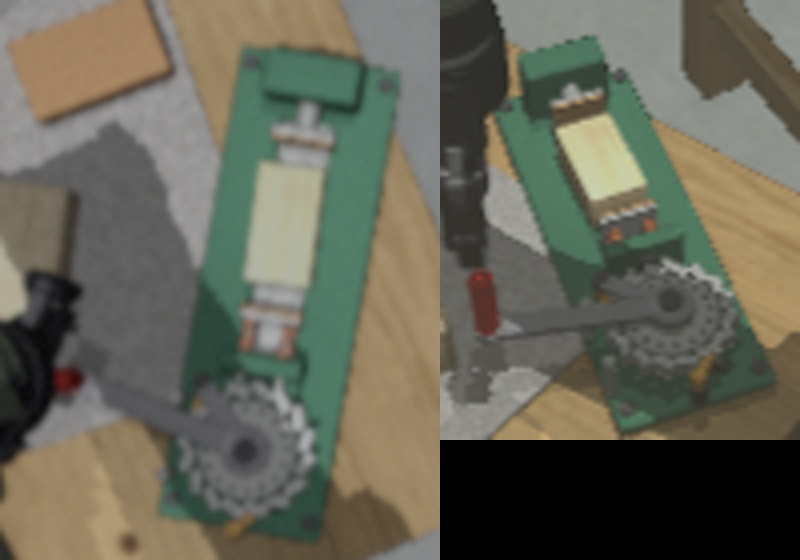

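The block lies straight and centred on the bed between the pads, and the lever hasn't moved. Next I lower open fingers over the grip, close loosely and find the rest stop.

```bash
cat > lev.py <<'E'
from geo import *
u=(H-W)/np.linalg.norm(H-W); P=H-130*u; A=np.arctan2(u[1],u[0]); Z=80
def pose(a): return [*(P+130*np.array([np.cos(a),np.sin(a)])),Z],[np.pi,0,a+np.pi]
def cur():
    d=bot.get_state()["tcp_pos"][:2]-P; return np.arctan2(d[1],d[0])
def ft(a=None):
    s=bot.get_state(); a=cur(); f=s["contact_force"]
    return round(float(f[:2]@[-np.sin(a),np.cos(a)]),2),round(float(f[:2]@[np.cos(a),np.sin(a)]),2)
def go(a,v=80,thr=None,step=.2):
    a0=cur(); n=max(1,int(np.ceil(abs(a-a0)/step)))
    for x in np.linspace(a0,a,n+1)[1:]:
        p,o=pose(x)
        if bot.movel(p,o,max_speed=v,threshold=thr): return True
    return False
E
python3 - <<'E'
from lev import *
p,o=pose(A); print("A",A)
bot.movel(p,o,max_speed=100,threshold=6); print(bot.get_state()["tcp_pos"],ft())
bot.grip(24/85,20); s=bot.get_state(); print(s["opening"]*85,s["gripper_force"],ft())
for k in range(1,16):
    h=go(A-.01*k,v=20,step=1); f=ft(); print(round(cur()-A,4),f)
    if abs(f[0])>3.5: break
print(bot.get_state()["t"])
E
```

```text
A 1.2056245431794717
[485.54576237 356.41604969  80.6591424 ] (0.26, 0.93)
24.139142109475934 0.0 (0.35, -0.24)
-0.0109 (1.3, 0.06)
-0.0209 (0.17, 0.4)
-0.0307 (-0.27, 0.19)
-0.0402 (0.23, 0.31)
-0.0509 (-0.05, 0.25)
-0.0611 (-0.12, -0.12)
-0.0713 (0.06, -0.85)
-0.0812 (0.5, 0.01)
-0.091 (-0.27, -0.25)
-0.1012 (-0.14, 0.6)
-0.111 (-0.37, 0.37)
-0.1159 (1.26, 0.67)
-0.1166 (6.58, -0.27)
15.6583
```

```bash
cat >> lev.py <<'E'
A0=A-.115; B=.047
def stroke():
    r=[]
    for p in(.3,.47,.55):
        go(A0+B+p,v=70,step=.25); r.append((p,round(cur()-A0-B,3),ft()[0]))
    go(A0+.02,v=90,step=.25); r.append((round(cur()-A0,3),ft()[0]))
    print(r,round(bot.get_state()["t"],1))
    return r
def snap(name):
    t=imaging.capture("top"); cv2.imwrite(f"pics/{name}.png",cv2.resize(t[140:280,175:285],(440,560),interpolation=2))
E
python3 - <<'E'
from lev import *
stroke(); stroke(); snap("d1")
E
```

```text
[(0.3, np.float64(0.296), 0.16), (0.47, np.float64(0.467), 0.2), (0.55, np.float64(0.547), -0.51), (np.float64(0.026), 0.18)] 18.7
[(0.3, np.float64(0.298), -0.91), (0.47, np.float64(0.467), -0.07), (0.55, np.float64(0.547), 0.78), (np.float64(0.025), 0.19)] 21.6
```

View pics/d1.png

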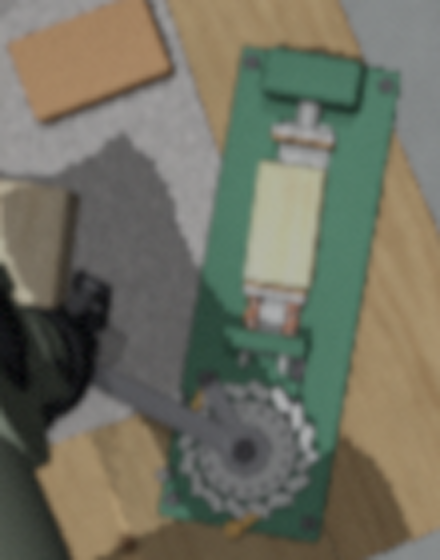

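Two strokes moved the jaw 16 mm, and it now reaches the block at crop (275,288). The anvil gap is still about 17 mm. I'll keep stroking and stop when load shows.

```bash
sed -i 's/r.append((p,round(cur()-A0-B,3),ft()\[0\]))/r.append((p,round(float(np.mean([(bot.dwell(.03),ft()[0])[1] for _ in range(4)])),2)))/' lev.py
python3 - <<'E'
from lev import *
for k in range(4):
    r=stroke()
    if max(abs(r[1][1]),abs(r[2][1]))>1.2: break
snap("d2")
E
```

```text
[(0.3, -0.33), (0.47, -0.06), (0.55, 0.46), (np.float64(0.026), 0.62)] 25.1
[(0.3, -0.34), (0.47, 0.43), (0.55, 0.08), (np.float64(0.026), -0.86)] 28.4
[(0.3, -0.17), (0.47, 0.67), (0.55, -0.17), (np.float64(0.026), -0.57)] 31.8
[(0.3, -0.24), (0.47, 0.07), (0.55, -0.26), (np.float64(0.026), 0.7)] 35.1
```

View pics/d2.png

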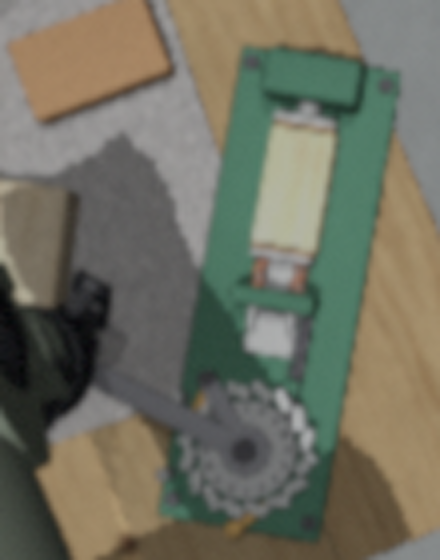

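After six strokes the block is seated on the anvil pad, which has been pushed back about 14 mm. The jaw springs at crop (280,270) aren't compressed yet. From here I go one stroke at a time.

```bash
python3 - <<'E'
from lev import *
stroke(); snap("d3")
a,b=cv2.imread("pics/d2.png"),cv2.imread("pics/d3.png")
cv2.imwrite("pics/d3c.png",cv2.resize(np.hstack([a[90:380,200:360],b[90:380,200:360]]),None,fx=2,fy=2))
E
```

```text
[(0.3, -1.15), (0.47, -2.78), (0.55, -3.66), (np.float64(0.026), 0.13)] 38.5
```

View pics/d3c.png

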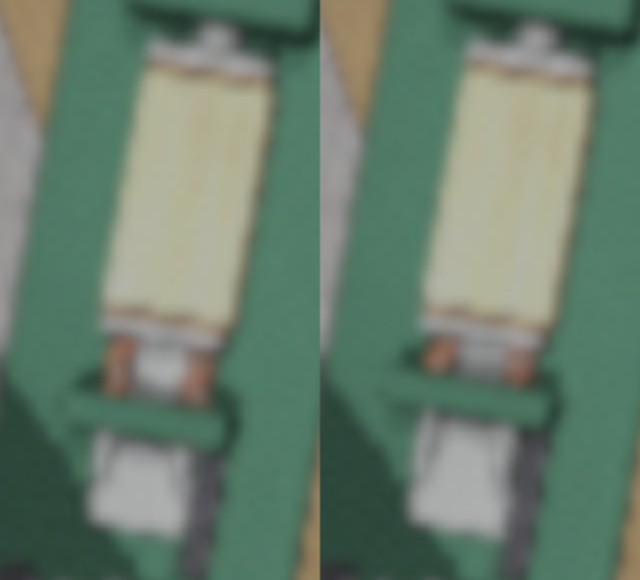

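The block has stopped and the springs are taking load. The static lever force reached 3.7 N, so about 22 to 24 N of clamp force at the peak and roughly 18 to 22 N after drop-back. One more notch should give about 40 N, so I'll add it with a force guard and then return to the rest stop.

```bash
python3 - <<'E'
from lev import *
r=[]
for p in(.3,.4,.47,.55):
    go(A0+B+p,v=60,step=.25); f=float(np.mean([(bot.dwell(.03),ft()[0])[1] for _ in range(4)])); r.append((p,round(f,2)))
    if -f>8.5: print("GUARD",r); break
else:
    go(A0+.02,v=90,step=.25); r.append(ft()[0])
    for k in range(1,8):
        go(A0+.02-.006*k,v=20,step=1); f=ft()[0]
        if f>2.5: break
    r.append((k,round(cur()-A0,4),f))
    go(A0+.023,v=20,step=1); r.append(ft())
print(r,bot.get_state()["t"]); snap("d4")
E
```

```text
[(0.3, -4.97), (0.4, -5.18), (0.47, -5.89), (0.55, -6.41), 0.27, (4, np.float64(-0.0008), 2.97), (-0.15, -1.67)] 43.7333
```

The peak was about 43 N and the lever is against its rest stop. Now I withdraw and check.

```bash
python3 - <<'E'
from lev import *
bot.grip(0.6); s=bot.get_state()["tcp_pos"]; bot.movel([s[0],s[1],200],max_speed=120)
bot.move_ptp([380,0,300],[np.pi,0,np.pi/2+1]); print(bot.get_state()["t"])
snap("d5")
E
```

```text
46.7333
```

View pics/d5.png

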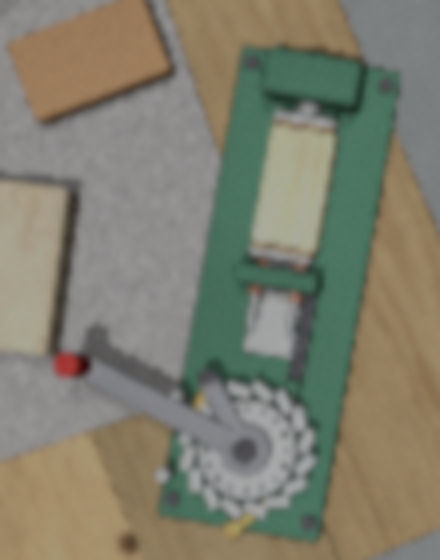

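The offcut is gripped between the pads with the springs compressed. The lever is at its rest stop, with the grip at (68,364), and the bystanders in view haven't moved.

```bash
python3 -c "
from bench import bot
print(bot.sign_off())"
```

```text
the job is handed in; nothing more can be done
None
```

The offcut lies lengthwise on the clamp bed, gripped at about 40 N (estimated from the lever force) after eight notches, with the lever back at its rest stop; I handed the job in at about 47 s.

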